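# Latch the wide casting mould shut

### The arm

A 6-joint arm with a two-finger parallel gripper is mounted at the origin on the work surface. World frame = base frame: x ahead of the robot, y to its left, z up, the work surface at z = 0. Lengths are in mm, angles in degrees, forces in N, time in s.
With the tool pointing down it reaches from about 250 to 775 mm from the base axis. Payload 4 kg.
Tool frame: the origin (TCP) lies between the finger pads; the fingertips stand 25 mm ahead of it and the grasp point (between the pads) lies 6 mm ahead of it (r.finger_overhang is the distance from the TCP to the fingertips, in mm); z points along the fingers, y is the line along which they close (so a half turn about z gives the same grasp; the last joint's range is limited). The gripper opens to 85 mm and grips with 20 to 120 N. Pads are 22 mm wide; open, the fingers measure 114 mm over their backs; the gripper's body (76 mm by 85 mm) begins 54 mm behind the grasp point. The pads swing forward as they close: fully open they stand 13 mm farther back than shut.
Start: joints at [61.645, 4.996, 78.535, -0, 96.463, -5.907], TCP at [210.028, 508.334, 256.341] pointing down, gripper open.
Joint ranges: [-177.83, 177.83], [-43.37, 116.18], [15.69, 146.23], [-61.86, 241.86], [9.47, 152.12], [-147.06, 147.06]. Speed limits (degrees/s): [159.86, 159.86, 180, 180, 180, 180].

### API

Orientations are given as a 3x3 rotation matrix whose columns are the frame's x, y, z axes.
In Python, from workcell import r gives the robot as it stands.
- The arm moves only by the tool servo_tool, never from a script. Its argument "deltas" is a list that holds one entry, the list of rows, each a list of 6 numbers: the shift along the tool's x, y, z in units of 0.02 m (1.0 is 0.02 m), then the turn, a rotation vector about the tool's x, y, z in units of 8 degrees (1.0 is 8 degrees). In form: [[[dx, dy, dz, ax, ay, az], ...]]. A call has 1 to 12 rows; each row shifts and turns the commanded pose from where the row before left it, along the tool's axes as they then stand; what a row does not reach is not made up. A row lasts 1/8 s, in which the tool goes at most 62.5 mm and 10.7 degrees, less where a joint would pass 70% of its speed; a pose out of reach is approached as far as the arm can. A call with a number of a shift or a turn outside -1 to 1 is refused whole. A call with a gripper value outside its range is refused whole. "grip" is the opening, from 0 (shut) to 1 (fully open), set as the call begins (left out, the last holds). The fingers move at their own pace and stop on an object; "grip_force" is the grip in N (left out, the last holds). Time passes only in rows, so rows that do not move let the fingers close. It gives the time, the measured TCP pose, the force, the opening and the grip force at its end, in the units of the state.
- r.observe(): the state, without advancing time (a new reading comes with each control period).
- r.read_camera(name): name is "side" or "top"; returns a dict with "color" (420x560x3 uint8, red, green, blue), "vfov" (degrees; the focal length in pixels is half the picture's height over the tangent of half this angle, whatever the lens; pixels are square), "cx", "cy" (the principal point, pixels), "k1" (the pictures are not rectified: a ray, as slopes to the right and down, at radius r is drawn at 1 + k1 r^2 times it, then the intrinsics apply), "position" and "rotation" of the camera in the world. Camera axes: x right, y down, z forward; pixel columns grow to the right and rows downward; lengths in mm; the calibration is good to about 2 mm. A picture is of the moment at which its call begins. There is no depth.
- r.hand_in(): hands the job in; it is judged then, once.
The state is a dict: "time": time; "joint_pos": joint angles; "dq": joint speeds; "joint_torque": joint torques, N m; "tool_pos": TCP position; "eef_rot": TCP orientation; "ft_force": force on the tool from outside, world axes, zero at the start; "torque": the same for the moment, N m; "width": finger opening in mm; "grip_force": force on a finger pad.
Only numpy, scipy, OpenCV 4.12 (cv2) and the standard library are available. Lean on these libraries where they do the work, as an engineer would, in place of code of your own. Each camera call takes 0.05 s, during which the arm holds its last target. There are 200 camera calls.

### The job

Two split aluminium moulds stand open on the jeweller's bench. Close the draw latch of the wide mould only: swing its wire loop down so that the crossbar hooks behind the keeper on the far half, then push the upright lever over and down past centre until it lies flat and holds the two halves together. Leave the latch of the slim mould as it stands.

Things in the scene. Friction and masses are not known exactly. Their poses are not given: they have to be found in the camera images.
- wide_mould: Wide split mould, fixed: steel base plate 190 x 142 x 10 mm, two aluminium halves 130 mm wide (y), tops at z 40. Origin under its centre, z up, x along the latch from lever to keeper. The half at x -85 to 22 is fixed and bears the lever, whose pivot (axis y) is at (0, 0, 50) mm; the far half bears the keeper, sprung 5 mm open (10 N to close). Slim mould: same, 80 mm wide.
- wide_mould_keeper (a point): Middle of the keeper's far (+x) face, on the far half. The keeper is a steel hook plate standing on the half: 28 mm wide (y), z 40 to 59 mm, 8 mm thick (x), with a 4 mm lip at the top of its far face, z 55 to 59. Hooked, the loop's crossbar is on the +x side of that face, under the lip. Axes as the mould's; at x 46 in its frame when open, about 42 when latched.
- wide_mould_bar (a point): Centre of the wire loop's crossbar, 8 mm thick, 50 mm long (y). Arms at y -20 and 20, 70 mm long, hinge on a pin on the lever, 25 mm from its pivot, 14 deg further round towards closing. Starts raised, 62 to 88 deg above level towards +x; friction holds it, below about 45 deg it falls. In the mould's frame, hooked: z 43 to 50, x over 41 mm (about 46 latched); on top of the keeper z is 63.
- wide_mould_lever (a joint): Latch lever, rad: steel bar 16 x 6 mm with a 26 mm wide paddle end, 65 mm from pivot to end. At 0 it stands 80 deg above level, leaning to +x; it grows as it swings over to -x: 1.5 is dead centre, 1.745 closed (level, pointing to -x at z 50 mm). Starts at 0 to 0.2, stays where left; under 10 N at its end moves it.
- slim_mould_bar (a point): Centre of the crossbar of the slim mould's loop, a bystander: the same latch, also open, on the mould whose halves are only 80 mm wide (base plate 92 mm). Must stay where it is.

How it is judged (in metres and radians):
On the way:
1. the loop's crossbar is hooked behind the keeper while the lever is still up (z of wide_mould_bar in the frame of wide_mould below 0.054 m and x of wide_mould_bar in the frame of wide_mould above 0.041 m and value of joint wide_mould_lever below 0.9 rad), for 0.2 s.
At the end, for the whole second after the job is handed in: The wide mould's lever is down past centre (over 1.6 rad, fully closed is 1.745) and its crossbar is hooked behind the keeper (in the mould's frame x 41 to 49 mm and z below 54 mm) (z of wide_mould_bar in the frame of wide_mould below 0.054 m and x of wide_mould_bar in the frame of wide_mould between 0.041 and 0.049 m and value of joint wide_mould_lever above 1.6 rad); the robot touches nothing.
It fails at once if the slim mould's latch is moved (its crossbar shifts by more than 15 mm) (distance of slim_mould_bar from where it was at the start of the episode above 0.015 m).
It also fails if it takes over 45 s, if anything falls off the work surface, if the arm or the gripper's body presses on something with over 40 N, if the wrist force passes 120 N, or if a joint passes its speed limit or range.

## Working session

There is one attempt and no reset: what is moved stays moved. The work goes in short steps, Python scripts to look and compute and a tool call to move; the robot and the scene stay as the last step left them, time stands still between calls to the robot, and variables do not carry over. Pictures are saved under pics/ and viewed, at most 10 in all, crops included, and the job is handed in when it is done.

Besides the shell and the picture viewer there is one more tool, called after "Call:" by a JSON object that holds its "name" and its "arguments". servo_tool: Moves the arm, as the interface text tells. Shifts and turns lie within -1 to 1; 1 stands for 0.02 m of shift or 8 degrees of turn. Its arguments: {"type":"object","properties":{"deltas":{"type":"array","items":{"type":"array","items":{"type":"array","items":{"type":"number"}}}},"grip":{"type":"number"},"grip_force":{"type":"number"}},"required":["deltas"]}

```bash
mkdir -p pics
python3 - <<'E'
from workcell import r
import cv2
for n in("top","side"):
    c=r.read_camera(n); cv2.imwrite(f"pics/{n}0.png",c["color"][:,:,::-1])
    print(n,{k:v for k,v in c.items() if k!="color"})
s=r.observe();print(s["time"],s["tool_pos"],s["eef_rot"],s["width"])
E
```

```text
top {'vfov': 46.49368770125343, 'cx': 285.2267689821542, 'cy': 207.09644154487142, 'k1': -0.09914442742686219, 'position': array([ 466.28958796,   -6.17311463, 1014.86155106]), 'rotation': array([[ 0.00548235, -0.99143752,  0.13046682],
       [-0.99993841, -0.0066943 , -0.0088526 ],
       [ 0.00965019, -0.13041025, -0.99141315]])}
side {'vfov': 57.00230954477864, 'cx': 275.35846184869575, 'cy': 203.72741658328061, 'k1': -0.06037781624864148, 'position': array([297.87910954, 399.99484514, 636.51118565]), 'rotation': array([[-0.80723008, -0.42424513,  0.41036042],
       [-0.58999554,  0.5998569 , -0.54044145],
       [-0.01687788, -0.67837141, -0.73452527]])}
0.1 [209.82691296 507.97790011 255.21607377] [[-9.24227369e-01  3.81841393e-01 -9.59598874e-04]
 [ 3.81842546e-01  9.24225641e-01 -1.79855189e-03]
 [ 2.00124326e-04 -2.02868656e-03 -9.99997922e-01]] 85.13351445584506
```

View pics/top0.png

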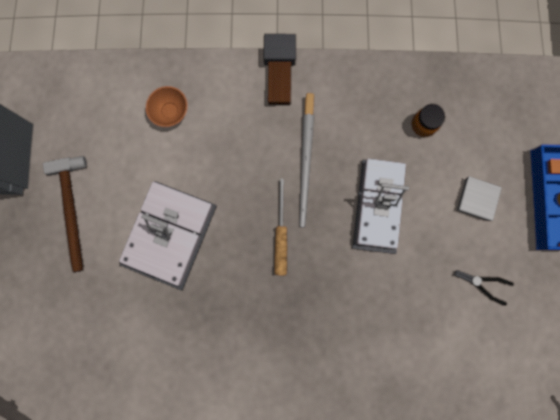

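View pics/side0.png

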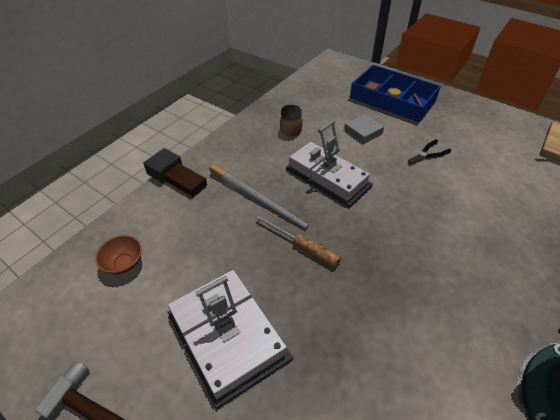

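The wide mould is at top (168,235) and side (228,335), with its keeper towards the upper right in the top view. The slim one is at top (380,205).

```bash
cat > h.py <<'E'
import numpy as np,cv2
from workcell import r
def K(c):
    f=c["color"].shape[0]/2/np.tan(np.radians(c["vfov"]/2));return np.array([[f,0,c["cx"]],[0,f,c["cy"]],[0,0,1]]),np.array([c["k1"],0,0,0.])
def rays(c,uv):
    k,d=K(c);n=cv2.undistortPoints(np.array(uv,float).reshape(-1,1,2),k,d)[:,0]
    return np.c_[n,np.ones(len(n))]@c["rotation"].T
def onz(c,uv,z):
    v=rays(c,uv);return c["position"]+v*((z-c["position"][2])/v[:,2])[:,None]
def proj(c,P):
    k,d=K(c);R=c["rotation"].T;return cv2.projectPoints(np.array(P,float).reshape(-1,1,3),cv2.Rodrigues(R)[0],-R@c["position"],k,d)[0][:,0]
def tri(c1,p1,c2,p2):
    a=rays(c1,[p1])[0];b=rays(c2,[p2])[0];A=np.c_[a,-b]
    s=np.linalg.lstsq(A,c2["position"]-c1["position"],rcond=None)[0]
    P=c1["position"]+a*s[0];Q=c2["position"]+b*s[1];return (P+Q)/2,np.linalg.norm(P-Q)
E
python3 - <<'E'
from h import *
t=r.read_camera("top");s=r.read_camera("side")
a=cv2.resize(t["color"][170:300,105:230],None,fx=4.6,fy=4.6,interpolation=cv2.INTER_CUBIC)
cv2.imwrite("pics/t1.png",a[:,:,::-1])
b=cv2.resize(s["color"][260:410,155:305],None,fx=4,fy=4,interpolation=cv2.INTER_CUBIC)
cv2.imwrite("pics/s1.png",b[:,:,::-1])
for n,c,(y0,y1,x0,x1) in(("t",t,(170,300,105,230)),("s",s,(255,410,155,305))):
    g=c["color"][y0:y1,x0:x1].astype(int)
    m=((g.min(2)>150)).astype(np.uint8)
    m=cv2.morphologyEx(m,cv2.MORPH_CLOSE,np.ones((13,13)))
    cs=max(cv2.findContours(m,0,2)[0],key=cv2.contourArea)
    q=cv2.boxPoints(cv2.minAreaRect(cs)) if n=="t" else cv2.approxPolyDP(cs,6,True)[:,0]
    q=q+[x0,y0];print(n,q.tolist());P=onz(c,q,40);print(P.round(1).tolist(),np.linalg.norm(P-np.roll(P,1,0),axis=1).round(1))
E
```

```text
t [[118.93274307250977, 260.60884857177734], [151.81061553955078, 180.24070644378662], [210.17877197265625, 204.11859130859375], [177.30089569091797, 284.48673248291016]]
[[484.3, 317.5, 40.0], [647.9, 257.1, 40.0], [599.6, 136.4, 40.0], [438.5, 198.0, 40.0]] [127.9 174.4 130.1 172.5]
s [[233, 270], [169, 303], [214, 392], [285, 347]]
[[597.2, 138.3, 40.0], [643.4, 254.1, 40.0], [482.6, 317.1, 40.0], [437.6, 200.1, 40.0]] [171.1 124.7 172.6 125.3]
```

View pics/t1.png

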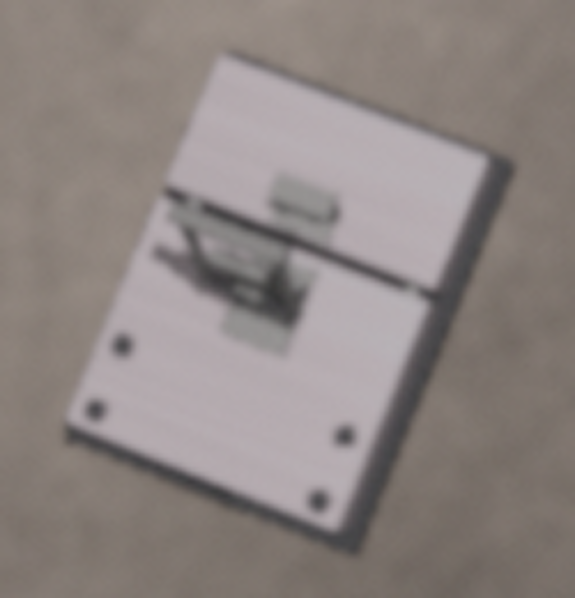

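View pics/s1.png

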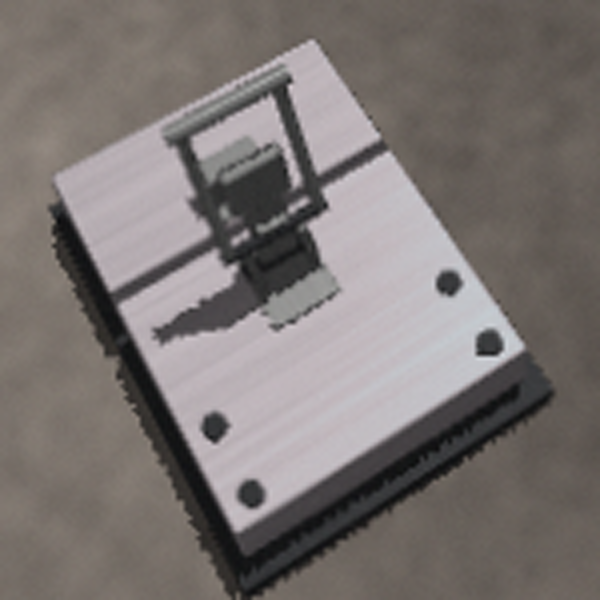

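The side crop shows the loop bar from (197,293) to (228,279), and the upright lever paddle inside the loop at about (219,299). I'll measure both in the mould frame.

```bash
cat >> h.py <<'E'
O=np.array([540.2,227.7,0]);a=np.radians(-21.1)
M=np.array([[np.cos(a),-np.sin(a),0],[np.sin(a),np.cos(a),0],[0,0,1]])
def tom(P): return (np.asarray(P)-O)@M
def tow(P): return np.asarray(P)@M.T+O
def ony(c,uv,y): # ray onto mould plane y
    v=rays(c,uv)@M;p=tom(c["position"]);return p+v*((y-p[1])/v[:,1])[:,None]
E
python3 - <<'E'
from h import *
t=r.read_camera("top");s=r.read_camera("side")
print("overhang",r.finger_overhang)
S=lambda x,y:(x/4+155,y/4+260)
T=lambda x,y:(x/4.6+105,y/4.6+170)
print("bar, side ends on y=+25/-25",ony(s,[S(167,133)],25),ony(s,[S(288,75)],-25), "lever top",ony(s,[S(250,162)],0))
for th in(70,75,80,85):
  P=[(-4+70*np.cos(np.radians(th)),y,75+70*np.sin(np.radians(th))) for y in(25,-25)]
  print(th,((proj(s,tow(P))-[155,260])*4).round().tolist(),((proj(t,tow(P))-[105,170])*4.6).round().tolist())
print("keeper top",((proj(t,tow([(46,14,59),(46,-14,59)]))-[105,170])*4.6).round().tolist(),"split",((proj(t,tow([(22,65,40),(22,-65,40)]))-[105,170])*4.6).round().tolist())
E
```

```text
overhang 25.0
bar, side ends on y=+25/-25 [[  6.5762335   25.         156.28658047]] [[ 13.63014819 -25.         140.81966416]] lever top [[  2.60915326   0.         116.75653153]]
70 [[159.0, 127.0], [280.0, 63.0]] [[174.0, 200.0], [290.0, 247.0]]
75 [[165.0, 137.0], [287.0, 71.0]] [[167.0, 213.0], [283.0, 260.0]]
80 [[171.0, 147.0], [294.0, 81.0]] [[160.0, 227.0], [276.0, 274.0]]
85 [[178.0, 159.0], [302.0, 92.0]] [[153.0, 241.0], [269.0, 288.0]]
keeper top [[274.0, 176.0], [333.0, 200.0]] split [[157.0, 190.0], [428.0, 299.0]]
```

Call:
{"name": "servo_tool", "arguments": {"deltas": [[[-1, -0.38, 0, 0, 0, -0.17], [-1, -0.38, 0, 0, 0, 0], [-1, -0.38, 0, 0, 0, 0], [-1, -0.38, 0, 0, 0, 0], [-1, -0.38, 0, 0, 0, 0], [-1, -0.38, 0, 0, 0, 0], [-1, -0.38, 0, 0, 0, 0], [-1, -0.38, 0, 0, 0, 0], [-1, -0.38, 0, 0, 0, 0], [-1, -0.38, 0, 0, 0, 0], [-1, -0.38, 0, 0, 0, 0], [-1, -0.38, 0, 0, 0, 0]]], "grip": 0}}

```text
time: 1.8
tool_pos: [401.3, 336.0, 256.3]
eef_rot: [[-0.933, 0.36, -0.0], [0.36, 0.933, 0.0], [0.0, 0.0, -1.0]]
ft_force: [0.6, 0.5, -0.3]
width: 0.2
grip_force: 0.0
```

Call:
{"name": "servo_tool", "arguments": {"deltas": [[[-1, -0.38, 0.4, 0, 0, 0], [-1, -0.38, 0.5, 0, 0, 0], [-1, -0.38, 0.5, 0, 0, 0], [-1, -0.38, 0.5, 0, 0, 0], [-1, -0.38, 0.5, 0, 0, 0], [-0.9, -0.38, 0.5, 0, 0, 0], [-0.8, -0.38, 0.5, 0, 0, 0], [0, 0, 0, 0, 0, 0], [0, 0, 0, 0, 0, 0]]]}}

```text
time: 2.92
tool_pos: [506.6, 238.9, 188.6]
eef_rot: [[-0.933, 0.36, 0.0], [0.36, 0.933, 0.001], [0.0, 0.001, -1.0]]
ft_force: [-0.4, -0.6, 0.2]
width: 0.2
grip_force: 0.0
```

Run:
```python
from h import *
s=r.read_camera("side");o=r.observe()
print(o["time"],tom(o["tool_pos"]).round(1),(M.T@o["eef_rot"]).round(3).tolist(),o["width"],r.finger_overhang,o["ft_force"])
cv2.imwrite("pics/s2.png",cv2.resize(s["color"][180:400,130:330],None,fx=2.7,fy=2.7,interpolation=cv2.INTER_CUBIC)[:,:,::-1])
```

```text
2.975 [-35.5  -1.4 188.9] [[-1.0, -0.001, 0.0], [-0.001, 1.0, 0.001], [-0.0, 0.001, -1.0]] 0.20541519546609616 25.0 [ 0.24650136 -0.35202564  0.35668477]
```

View pics/s2.png

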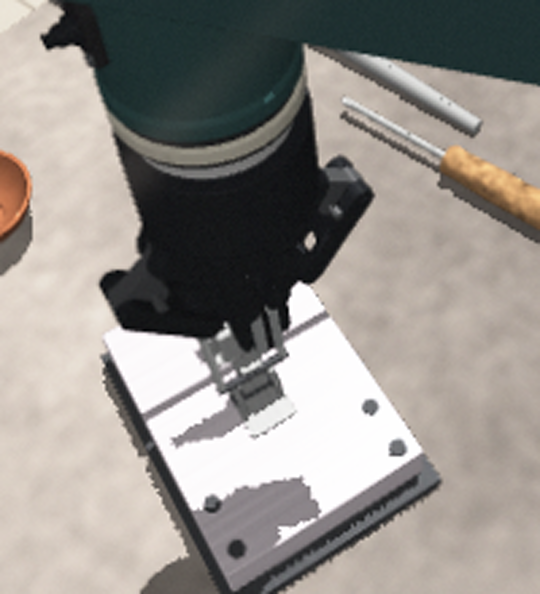

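The closed fingertips hang behind the loop, at crop (245,345), with nothing touching. Next I descend and push the bar towards the keeper.

Call:
{"name": "servo_tool", "arguments": {"deltas": [[[0, 0.07, 1, 0, 0, 0], [0, 0, 0.95, 0, 0, 0], [-0.5, 0, 0, 0, 0, 0], [-0.5, 0, 0, 0, 0, 0], [-0.5, 0, 0, 0, 0, 0], [-0.5, 0, 0, 0, 0, 0], [-0.5, 0, 0, 0, 0, 0], [0, 0, 0, 0, 0, 0]]]}}

```text
time: 3.98
tool_pos: [554.6, 221.6, 149.3]
eef_rot: [[-0.933, 0.361, 0.0], [0.361, 0.933, 0.0], [-0.0, 0.0, -1.0]]
ft_force: [-0.3, 1.3, 0.0]
width: -0.1
grip_force: 0.0
```

Call:
{"name": "servo_tool", "arguments": {"deltas": [[[-0.5, 0, 0.1, 0, 0, 0], [-0.4, 0, 0.4, 0, 0, 0], [-0.25, 0, 0.4, 0, 0, 0], [0, 0, 0, 0, 0, 0], [0, 0, 0, 0, 0, 0]]]}}

```text
time: 4.6
tool_pos: [575.2, 213.8, 131.1]
eef_rot: [[-0.933, 0.36, -0.0], [0.36, 0.933, 0.0], [0.0, -0.0, -1.0]]
ft_force: [0.1, -0.6, 0.3]
width: -0.2
grip_force: 0.0
```

Run:
```python
from h import *
s=r.read_camera("side");t=r.read_camera("top");o=r.observe()
print(o["time"],tom(o["tool_pos"]).round(1),o["ft_force"])
a=cv2.resize(s["color"][230:370,150:290],(560,560),interpolation=cv2.INTER_CUBIC)
cv2.imwrite("pics/s3.png",a[:,:,::-1])
```

```text
4.7 [ 37.7  -0.2 131.7] [-0.36005349  0.45913168 -0.20266579]
```

View pics/s3.png

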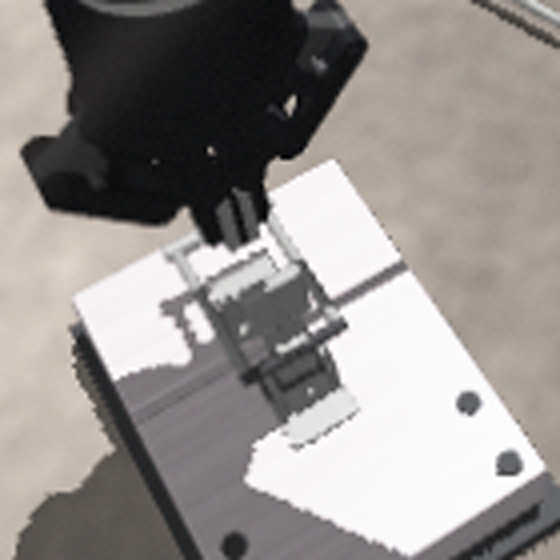

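The bar's left end shows at crop (172,248), mostly hidden by the finger. I'll compare it with the predicted positions.

Run:
```python
from h import *
s=r.read_camera("side")
for th in(50,45,40,30,20,10,0,-10,-20,-26):
  P=[(-4+70*np.cos(np.radians(th)),y,75+70*np.sin(np.radians(th))) for y in(25,-25)]
  print(th,np.round(P[0]),((proj(s,tow(P))-[150,230])*4).round().tolist())
```

```text
50 [ 41.  25. 129.] [[161.0, 222.0], [278.0, 161.0]]
45 [ 45.  25. 124.] [[158.0, 219.0], [274.0, 158.0]]
40 [ 50.  25. 120.] [[155.0, 217.0], [271.0, 157.0]]
30 [ 57.  25. 110.] [[153.0, 218.0], [266.0, 159.0]]
20 [62. 25. 99.] [[153.0, 223.0], [264.0, 165.0]]
10 [65. 25. 87.] [[155.0, 232.0], [264.0, 175.0]]
0 [66. 25. 75.] [[159.0, 245.0], [267.0, 189.0]]
-10 [65. 25. 63.] [[165.0, 262.0], [272.0, 206.0]]
-20 [62. 25. 51.] [[174.0, 282.0], [279.0, 225.0]]
-26 [59. 25. 44.] [[179.0, 294.0], [284.0, 238.0]]
```

Call:
{"name": "servo_tool", "arguments": {"deltas": [[[-0.7, 0, 0, 0, 0, 0], [-0.6, 0, 0, 0, 0, 0], [0, 0, 0.6, 0, 0, 0], [0, 0, 0.6, 0, 0, 0], [0, 0, 0.5, 0, 0, 0], [0, 0, 0, 0, 0, 0]]]}}

```text
time: 5.5
tool_pos: [598.3, 204.2, 95.3]
eef_rot: [[-0.933, 0.36, -0.004], [0.36, 0.933, -0.001], [0.003, -0.002, -1.0]]
ft_force: [-0.2, 0.3, -0.3]
width: 0.0
grip_force: 0.0
```

Call:
{"name": "servo_tool", "arguments": {"deltas": [[[0, 0, 0.3, 0, 0, 0], [0, 0, 0.3, 0, 0, 0], [0, 0, 0.3, 0, 0, 0], [0, 0, 0, 0, 0, 0]]]}}

```text
time: 6.0
tool_pos: [599.1, 204.3, 78.5]
eef_rot: [[-0.933, 0.36, -0.001], [0.36, 0.933, -0.0], [0.001, -0.001, -1.0]]
ft_force: [1.3, -0.9, 0.8]
width: 0.0
grip_force: 0.0
```

Call:
{"name": "servo_tool", "arguments": {"deltas": [[[0, 0, -1, 0, 0, 0], [0, 0, -1, 0, 0, 0], [0, 0, -1, 0, 0, 0], [0, 0, -1, 0, 0, 0], [0, 0, -1, 0, 0, 0], [0, 0, -1, 0, 0, 0], [0, 0, -1, 0, 0, 0], [0, 0, 0, 0, 0, 0]]]}}

```text
time: 7.0
tool_pos: [600.6, 204.6, 222.9]
eef_rot: [[-0.933, 0.36, 0.006], [0.36, 0.933, 0.001], [-0.005, 0.003, -1.0]]
ft_force: [-0.3, 0.6, 0.3]
width: 0.1
grip_force: 0.0
```

Run:
```python
from h import *
s=r.read_camera("side");t=r.read_camera("top");o=r.observe()
print(o["time"],tom(o["tool_pos"]).round(1),o["ft_force"])
a=cv2.resize(s["color"][230:370,150:290],(560,560),interpolation=cv2.INTER_CUBIC)
cv2.imwrite("pics/s4.png",a[:,:,::-1])
```

```text
7.1 [ 63.7  -0.5 219.5] [ 0.14088998 -0.55529863 -0.8210627 ]
```

View pics/s4.png

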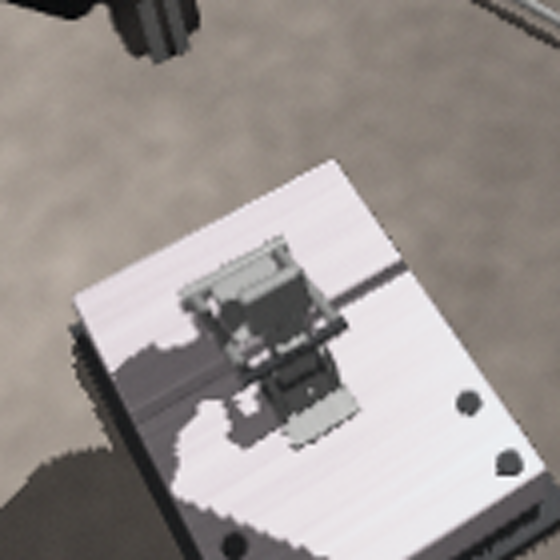

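The bar ends are at crop (183,293) and (284,240), which matches the fallen, hooked position, and the lever is still upright. Next I push the lever over.

Call:
{"name": "servo_tool", "arguments": {"deltas": [[[0.85, 0.02, 0.4, 0, 0, 0], [0.83, 0, 0.6, 0, 0, 0], [0, 0, 0.9, 0, 0, 0], [0, 0, 0.9, 0, 0, 0], [0, 0, 0.9, 0, 0, 0], [0, 0, 0.9, 0, 0, 0], [0, 0, 0, 0, 0, 0], [0, 0, 0, 0, 0, 0]]]}}

```text
time: 8.1
tool_pos: [568.8, 216.9, 127.8]
eef_rot: [[-0.933, 0.36, 0.001], [0.36, 0.933, 0.0], [-0.001, 0.001, -1.0]]
ft_force: [0.2, 0.6, 1.2]
width: -0.1
grip_force: 0.0
```

Call:
{"name": "servo_tool", "arguments": {"deltas": [[[0.4, 0, 0, 0, 0, 0], [0.4, 0, 0, 0, 0, 0], [0.45, 0, 0.05, 0, 0, 0], [0.45, 0, 0.05, 0, 0, 0], [0.4, 0, 0.15, 0, 0, 0], [0.4, 0, 0.25, 0, 0, 0], [0.25, 0, 0.25, 0, 0, 0], [0.25, 0, 0.25, 0, 0, 0], [0, 0, 0, 0, 0, 0]]]}}

```text
time: 9.22
tool_pos: [511.3, 238.4, 106.1]
eef_rot: [[-0.933, 0.359, -0.002], [0.359, 0.933, -0.001], [0.002, -0.001, -1.0]]
ft_force: [0.4, 0.2, 0.0]
width: -0.1
grip_force: 0.0
```

Call:
{"name": "servo_tool", "arguments": {"deltas": [[[0.18, 0, 0.28, 0, 0, 0], [0.17, 0, 0.3, 0, 0, 0], [0.1, 0, 0.22, 0, 0, 0], [0.05, 0, 0.22, 0, 0, 0], [0.05, 0, 0.2, 0, 0, 0], [0, 0, 0.2, 0, 0, 0], [0, 0, 0, 0, 0, 0], [0, 0, 0, 0, 0, 0]]]}}

```text
time: 10.22
tool_pos: [502.2, 242.4, 78.9]
eef_rot: [[-0.933, 0.36, 0.0], [0.36, 0.933, 0.0], [-0.0, 0.0, -1.0]]
ft_force: [0.1, 0.3, 0.4]
width: 0.0
grip_force: 0.0
```

Call:
{"name": "servo_tool", "arguments": {"deltas": [[[0, 0, 0.08, 0, 0, 0], [0, 0, 0.07, 0, 0, 0], [0, 0, 0, 0, 0, 0]]]}}

```text
time: 10.6
tool_pos: [502.4, 242.5, 78.4]
eef_rot: [[-0.933, 0.36, 0.001], [0.36, 0.933, 0.0], [-0.001, 0.001, -1.0]]
ft_force: [-4.0, -1.2, 11.2]
width: 0.2
grip_force: 5.0
```

Firm contact at the expected closed height. I'll back off upward and look.

Call:
{"name": "servo_tool", "arguments": {"deltas": [[[0, 0, -0.5, 0, 0, 0], [0, 0, -1, 0, 0, 0], [0, 0, -1, 0, 0, 0], [0, 0, -1, 0, 0, 0], [0.5, 0, -1, 0, 0, 0], [0.5, 0.5, -1, 0, 0, 0], [0.5, 0.5, -1, 0, 0, 0], [1, 0.5, -1, 0, 0, 0], [1, 0.5, 0, 0, 0, 0], [1, 0.5, 0, 0, 0, 0], [0, 0, 0, 0, 0, 0]]]}}

```text
time: 11.98
tool_pos: [434.8, 322.3, 226.4]
eef_rot: [[-0.934, 0.357, 0.0], [0.357, 0.934, 0.0], [0.0, 0.0, -1.0]]
ft_force: [0.1, -0.1, 0.2]
width: -0.1
grip_force: 0.0
```

Run:
```python
from h import *
s=r.read_camera("side");t=r.read_camera("top");o=r.observe()
print(o["time"],tom(o["tool_pos"]).round(1),o["ft_force"])
a=cv2.resize(s["color"][230:370,150:290],(560,560),interpolation=cv2.INTER_CUBIC)
b=cv2.resize(t["color"][180:300,110:230],(560,560),interpolation=cv2.INTER_CUBIC)
cv2.imwrite("pics/s5.png",cv2.resize(np.hstack([a,b]),(800,400))[:,:,::-1])
P=tow([(46,25,46),(46,-25,46),(-65,0,50)])
print(((proj(s,P)-[150,230])*4*400/560).round().tolist(),((proj(t,P)-[110,180])*400/120+[400,0]).round().tolist())
```

```text
12.075 [-130.9   49.7  226.1] [ 0.06009296  0.58622078 -0.16228967]
[[137.0, 226.0], [212.0, 184.0], [267.0, 357.0]] [[570.0, 90.0], [646.0, 121.0], [534.0, 278.0]]
```

View pics/s5.png

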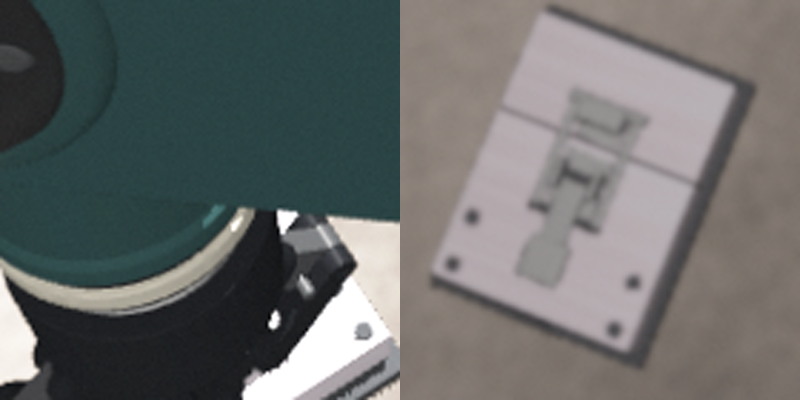

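The top view shows the bar from (570,92) to (646,121) and the lever end at (540,282), both where a closed latch should put them. The halves are drawn together and the arm is clear.

```bash
python3 -c "
from workcell import r
print(r.hand_in())"
```

```text
the job is handed in; nothing more can be done
None
```

The wide mould's latch is closed: its crossbar is hooked behind the keeper, its lever lies flat past centre, and I handed the job in at about 12 s without touching the slim mould.

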